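# Put the hand tools back on their shadow tiles

## Task

Tidy the bench: put each of the four hand tools (red spirit level, yellow tape measure, cork sanding block, round hand sander) back on the blue tile whose white silhouette has its shape, upright as it stands now, centred in the silhouette and lined up with it (either way round). Set the tools down, do not drop them, and leave the glue bottle and the drill where they are.

Things in the scene. Friction and masses are not known exactly. Their poses are not given: they have to be found in the camera images.
- level: Small red spirit level with black ends and a yellow vial in its top: a bar 140 long (x) by 26 wide (y) by 42 mm high, standing on the bench, about 0.16 kg. Origin: centre of its underside; z up. Grip it across its 26 mm width (y).
- tape: Yellow tape measure with black trim, a standing case with rounded edges 62 long (x) by 40 wide (y) by 60 mm high, about 0.28 kg. Origin: centre of its underside; z up. Grip it across its 40 mm width (y).
- block: Brown cork sanding block, 116 long (x) by 52 wide (y) by 36 mm high, with a 4 mm dark sole, about 0.11 kg. Origin: centre of its underside; z up. Grip it across its 52 mm width (y).
- disc: Round hand sander: a black disc 110 mm across and 14 mm thick (lowest 4 mm reddish abrasive) with an upright pale wooden knob 34 mm across in its centre, whose top is 58 mm above the bench, about 0.2 kg. Origin: centre of its underside; z up. Grip it by the knob, from any side.
- level_tile: Tile for the spirit level. Tile fixed to the bench, 4 mm thick, blue with a white silhouette; origin: centre of the tile at its underside (bench level), z up. Tile 168 x 54 mm, silhouette a long narrow bar 152 (along x) x 38 mm: 6 mm larger all round than the level.
- tape_tile: Tile for the tape measure. Tile fixed to the bench, 4 mm thick, blue with a white silhouette; origin: centre of the tile at its underside (bench level), z up. Tile 90 x 68 mm, silhouette a short, squarish rectangle with well-rounded corners 74 (along x) x 52 mm: 6 mm larger all round than the tape measure.
- block_tile: Tile for the cork sanding block. Tile fixed to the bench, 4 mm thick, blue with a white silhouette; origin: centre of the tile at its underside (bench level), z up. Tile 144 x 80 mm, silhouette a broad rectangle 128 (along x) x 64 mm: 6 mm larger all round than the block.
- disc_tile: Tile for the round sander. Round tile fixed to the bench, 138 mm across, 4 mm thick, blue with a white round silhouette 122 mm across: 6 mm larger all round than the sander. Origin: centre of the tile at its underside (bench level), z up.
- glue: Bystander: upright white glue bottle with blue label and orange cap, 56 mm across, 130 mm high, loose. Stands among the tools and tiles; to be left standing where it is. Origin: centre of its underside; z up.
- drill: Bystander: black and green cordless drill lying on its side at the far side of the bench, about 60 mm high, loose; motor housing and chuck reach from x = 15 to x = 215 mm, handle and grey battery reach 150 mm to -y. To be left where it lies. Origin: at bench level near the rear end of the motor housing; z up.
There are look-alikes about, which are no part of the job. Of the things that look like the level, take the one that is farthest from the robot's base at the start.

How it is judged:
At the end, for the whole second after the job is handed in: Each tool stands upright (within 0.1 rad) and at rest on its own tile: its centre within 12 mm of the tile's centre, its underside less than 10 mm above the bench (the tile's top is at 4 mm) and, except for the round sander, its length within 0.2 rad of the silhouette's, either way round (horizontal distance between level and level_tile below 0.012 m and z of level in the frame of level_tile below 0.01 m and angle between each of level, tape, block, disc's own z axis and vertical below 0.1 rad and linear speed of each of level, tape, block, disc below 0.02 m/s and angular speed of each of level, tape, block, disc below 0.2 rad/s and angle between the x axis of level and the x axis of level_tile, either way round below 0.2 rad and horizontal distance between tape and tape_tile below 0.012 m and z of tape in the frame of tape_tile below 0.01 m and angle between the x axis of tape and the x axis of tape_tile, either way round below 0.2 rad and horizontal distance between block and block_tile below 0.012 m and z of block in the frame of block_tile below 0.01 m and angle between the x axis of block and the x axis of block_tile, either way round below 0.2 rad and horizontal distance between disc and disc_tile below 0.012 m and z of disc in the frame of disc_tile below 0.01 m); the robot touches nothing.
It fails at once if the glue bottle is shoved (3 cm or more) or tipped (distance of glue from where it was at the start of the episode above 0.03 m or angle between glue's own z axis and vertical above 0.3 rad).
It fails at once if the drill is shoved (3 cm or more) or tipped (distance of drill from where it was at the start of the episode above 0.03 m or angle between drill's own z axis and vertical above 0.3 rad).
It fails at once if a tool is dropped or thrown (moves faster than 0.8 m/s, as after a fall of over 3 cm, with no finger on it) ((linear speed of level above 0.8 m/s and contact force between the fingers and level below 0.05 N) or (linear speed of tape above 0.8 m/s and contact force between the fingers and tape below 0.05 N) or (linear speed of block above 0.8 m/s and contact force between the fingers and block below 0.05 N) or (linear speed of disc above 0.8 m/s and contact force between the fingers and disc below 0.05 N)).
It also fails if it takes over 112 s, if anything falls off the work surface, if the arm or the gripper's body presses on something with over 40 N, if the wrist force passes 120 N, or if a joint passes its speed limit or range.

## Robot

A 7-joint arm with a two-finger parallel gripper is mounted at the origin on the work surface. World frame = base frame: x ahead of the robot, y to its left, z up, the work surface at z = 0. Lengths are in m, angles in rad, forces in N, time in s.
With the tool pointing down it reaches from about 0.425 to 0.95 m from the base axis. Payload 4.7 kg.
Tool frame: the origin (TCP) lies between the finger pads; the fingertips stand 25 mm ahead of it and the grasp point (between the pads) lies 6 mm ahead of it; z points along the fingers, y is the line along which they close (so a half turn about z gives the same grasp; the last joint's range is limited). The gripper opens to 85 mm and grips with 20 to 120 N. Pads are 22 mm wide; open, the fingers measure 114 mm over their backs; the gripper's body (76 mm by 85 mm) begins 54 mm behind the grasp point. The pads swing forward as they close: fully open they stand 13 mm farther back than shut.
Start: joints at [1.167, 0.469, -0.049, 1.532, 0.024, 1.141, -0.082], TCP at [0.247, -0.628, 0.256] pointing down, gripper open.
Joint ranges: [-2.59, 2.59], [-0.33, 1.99], [-1.39, 1.29], [0.1, 2.45], [-1.04, 4.18], [0.21, 1.99], [-2.66, 2.66]. Speed limits (rad/s): [2.57, 2.57, 3.14, 3.14, 3.14, 3.14, 3.14].

## Interface

Orientations are given as a 3x3 rotation matrix whose columns are the frame's x, y, z axes.
In Python, from rig import * gives the robot as it stands. Calls block until the motion is done:
- movep(position, orientation): joint-space move of the TCP to a pose.
- move_l(position, attitude=None, feed=0.15, until_force=None): straight line of the TCP; attitude=None keeps the orientation; feed is the mean speed in m/s. With until_force (N) it stops when the force on the tool has changed by that much, and returns True; else False.
- move_joints(angles): joint-space move.
- command_gripper(opening, newtons=None): finger opening in m; newtons is the grip in N (None keeps the last); returns when the fingers have stopped.
- sleep(seconds).
- inverse_kinematics(position, orientation): joint angles nearest the present ones, or None.
- sense(): the state.
- camera(name): name is "scene" or "top"; returns (picture, depth): 400x640x3 uint8, red, green, blue; 400x640 float32, m along the optical axis (not along the pixel's ray), 0 where there is no reading.
- camera_params(name): a dict with "K" (3x3 intrinsics, pixels), "dist" ([k1, k2, p1, p2, k3] as OpenCV has them; the pictures are not rectified), "position" and "rotation" of the camera in the world. Camera axes: x right, y down, z forward; pixel columns grow to the right and rows downward; lengths in m; the calibration is good to about 2 mm. A picture is of the moment at which its call begins. camera_params takes no time and is no camera call.
A pose or a line that the arm cannot do raises Unreachable and nothing moves.
- finish_job(): hands the job in; it is judged then, once.
The state is a dict: "time_s": time; "joint_pos": joint angles; "qd": joint speeds; "joint_efforts": joint torques, N m; "position": TCP position; "tcp_rot": TCP orientation; "wrist_force": force on the tool from outside, world axes, zero at the start; "ft_torque": the same for the moment, N m; "finger_gap": finger opening in m; "gripper_force": force on a finger pad.
Only numpy, scipy, OpenCV 4.12 (cv2) and the standard library are available. Lean on these libraries where they do the work, as an engineer would, in place of code of your own. Each camera call takes 0.05 s, during which the arm holds its last target. There are 200 camera calls.

## Working session

There is one attempt and no reset: what is moved stays moved. The work goes in short steps, each a Python script; the robot and the scene stay as the last script left them, time stands still between calls to the robot, and variables do not carry over. Pictures are saved under pics/ and viewed, at most 14 in all, crops included, and the job is handed in when it is done.

```bash
mkdir -p pics; ls; python3 - <<'E'
from rig import *
import cv2,numpy as np
for n in("top","scene"):
    p,d=camera(n); np.savez(f"pics/{n}0.npz",p=p,d=d)
    cv2.imwrite(f"pics/{n}0.png",cv2.resize(p[:,:,::-1],(800,500),interpolation=cv2.INTER_CUBIC))
    c=camera_params(n); print(n,c)
print(sense()["time_s"])
E
```

```text
pics
top {'K': array([[495.43567386,   0.        , 321.39451007],
       [  0.        , 495.43567386, 201.27582671],
       [  0.        ,   0.        ,   1.        ]]), 'dist': array([-0.13455191,  0.        ,  0.        ,  0.        ,  0.        ]), 'position': array([ 0.32000563, -0.01833116,  1.56064877]), 'rotation': array([[-0.01436973, -0.9913703 ,  0.13030135],
       [-0.99967652,  0.01697897,  0.0189359 ],
       [-0.02098488, -0.1299871 , -0.99129359]])}
scene {'K': array([[418.58772036,   0.        , 310.16950175],
       [  0.        , 418.58772036, 204.89787382],
       [  0.        ,   0.        ,   1.        ]]), 'dist': array([-0.05675405,  0.        ,  0.        ,  0.        ,  0.        ]), 'position': array([ 1.48216727, -0.36192696,  1.01113404]), 'rotation': array([[ 0.35994305,  0.64020158, -0.67866261],
       [ 0.93272084, -0.26387758,  0.24576504],
       [-0.02174468, -0.72146418, -0.69211025]])}
0.1
```

View pics/top0.png

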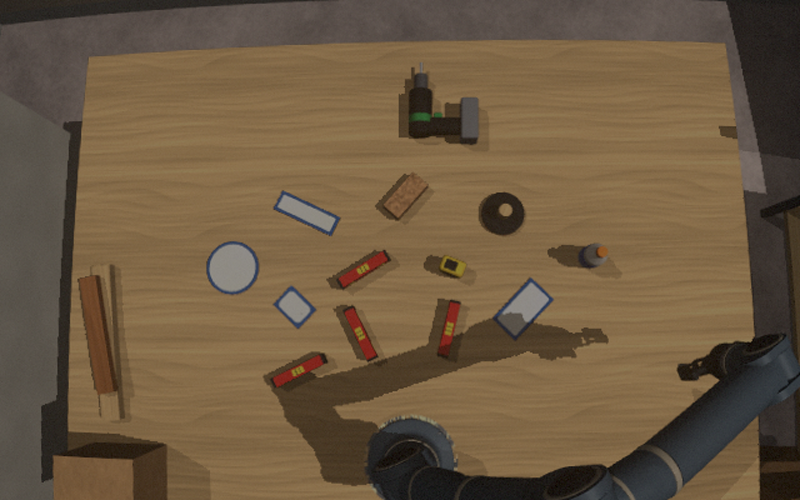

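View pics/scene0.png

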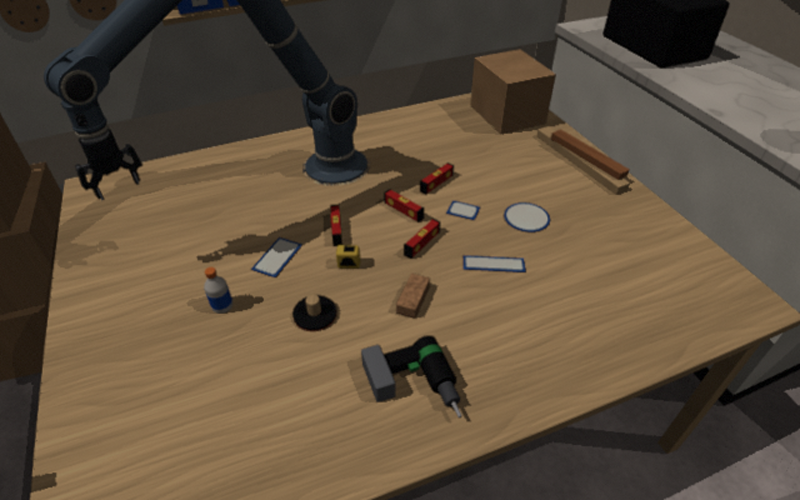

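Level look-alikes in the top picture (800x500): (363,269), (360,333), (450,328) and (299,370). I'll compute their distances from the base and confirm with an enlarged crop.

```bash
cat > h.py <<'E'
from rig import *
import numpy as np,cv2
def rays(n,uv):
    c=camera_params(n); x=cv2.undistortPoints(np.float64(uv).reshape(-1,1,2),c["K"],c["dist"])[:,0]
    return np.c_[x,np.ones(len(x))]@c["rotation"].T, c["position"]
def at_z(n,uv,z):
    r,o=rays(n,uv); return o+r*((z-o[2])/r[:,2])[:,None]
def cloud(n,d):
    v,u=np.mgrid[:400,:640]; r,o=rays(n,np.stack([u,v],-1))
    return (o+r*d.reshape(-1,1)).reshape(400,640,3)
def rect(xy):
    """centre, long side, short side, yaw of the long side"""
    (cx,cy),(w,h),a=cv2.minAreaRect(np.float32(xy)*1000)
    if w<h: w,h,a=h,w,a+90
    return np.r_[cx/1000,cy/1000],w,h,np.deg2rad((a+90)%180-90)
E
python3 - <<'E'
from h import *
f=np.load("pics/top0.npz");p,d=f["p"],f["d"];X=cloud("top",d);hsv=cv2.cvtColor(p,cv2.COLOR_RGB2HSV)
v,u=np.mgrid[:400,:640]
bench=X[...,2][(u>150)&(u<550)&(v>60)&(v<300)]
print("bench z",np.median(bench),np.std(bench[abs(bench)<.01]))
def near(uv,r): return (u-uv[0]/1.25)**2+(v-uv[1]/1.25)**2<(r/1.25)**2
for n,uv,r,z0,z1 in [("levelA",(363,269),40,.034,.05),("levelB",(360,333),40,.034,.05),("levelC",(450,328),40,.034,.05),("levelD",(299,370),40,.034,.05),
  ("tape",(452,266),22,.052,.07),("block",(405,196),35,.028,.045),("knob",(505,210),25,.05,.07),("discrim",(502,214),33,.008,.025),("glue",(593,256),30,.1,.15),("drill",(440,110),70,.03,.1)]:
    m=near(uv,r)&(X[...,2]>z0)&(X[...,2]<z1); P=X[m]
    if len(P)<5: print(n,"few");continue
    c,w,h,a=rect(P[:,:2]); print(n,len(P),c.round(4),"wh",round(w),round(h),"yaw",round(a,3),"z",np.median(P[:,2]).round(4),"R",np.hypot(*c).round(3))
blue=(hsv[...,0]>100)&(hsv[...,0]<130)&(hsv[...,1]>110)&(hsv[...,2]>40)
for n,uv,r in [("level_tile",(307,213),45),("disc_tile",(233,268),38),("tape_tile",(295,307),30),("block_tile",(523,308),42)]:
    m=near(uv,r)&blue; P=at_z("top",np.c_[u[m],v[m]],.004); c,w,h,a=rect(P[:,:2]); print(n,m.sum(),c.round(4),round(w),round(h),round(a,3),np.hypot(*c).round(3))
c=p[140:310,200:460][:,:,::-1]; cv2.imwrite("pics/crop1.png",cv2.resize(c,None,fx=3,fy=3,interpolation=cv2.INTER_CUBIC))
E
```

```text
bench z 0.0005008611039982735 0.003575731579757074
levelA 389 [0.4538 0.0952] wh 145 82 yaw -1.037 z 0.0416 R 0.464
levelB 387 [0.3209 0.1173] wh 138 27 yaw 0.45 z 0.0416 R 0.342
levelC 398 [ 0.3294 -0.1015] wh 139 27 yaw -0.257 z 0.0417 R 0.345
levelD 384 [0.2312 0.2702] wh 143 26 yaw -1.114 z 0.041 R 0.356
tape 249 [ 0.4809 -0.1124] wh 61 39 yaw 1.182 z 0.0594 R 0.494
block 591 [6.655e-01 5.000e-04] wh 118 53 yaw -0.733 z 0.0357 R 0.666
knob 84 [ 0.6176 -0.245 ] wh 31 28 yaw -0.056 z 0.058 R 0.664
discrim 765 [ 0.6098 -0.2574] wh 140 132 yaw -0.186 z 0.0139 R 0.662
glue 99 [ 0.501  -0.4603] wh 35 27 yaw 0.872 z 0.1268 R 0.68
drill 1658 [ 0.8656 -0.1001] wh 307 176 yaw -0.016 z 0.0539 R 0.871
level_tile 69 [0.6308 0.2554] 164 49 1.118 0.681
disc_tile 61 [0.4914 0.4488] 130 129 0.015 0.665
tape_tile 59 [0.3892 0.2858] 84 63 0.786 0.483
block_tile 73 [ 0.3807 -0.2944] 126 76 -0.792 0.481
```

View pics/crop1.png

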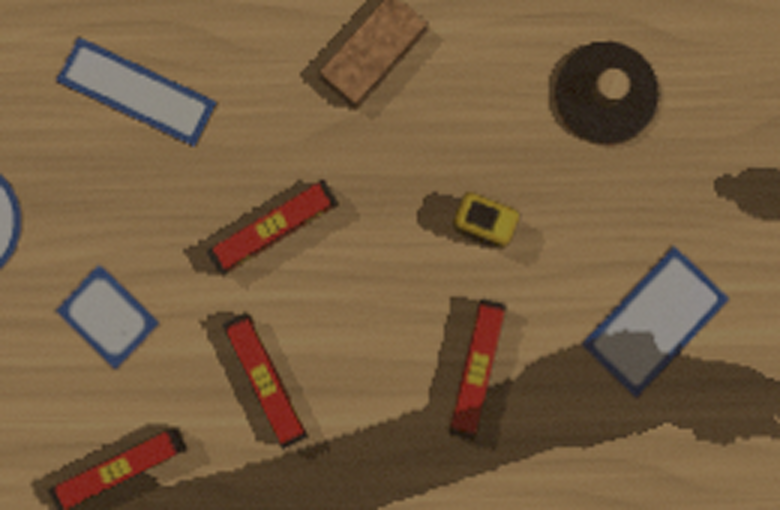

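The crop shows four red levels: A at (272,224), B at (264,378), C at (477,368) and D at (116,470). A is at R≈0.46 m from the base against about 0.34–0.36 m for the others, so A is the level meant. Next I'll refine the fits and start with the block.

```bash
cat >> h.py <<'E'
def comp(mask,uv):
    n,l=cv2.connectedComponents(mask.astype(np.uint8)); u,v=[int(round(t/1.25)) for t in uv]
    k=l[v-4:v+5,u-4:u+5]; k=k[k>0]; return l==np.bincount(k).argmax()
def tool_rect(p,d,uv,z0,z1,r=48):
    X=cloud("top",d); v,u=np.mgrid[:400,:640]
    m=(np.hypot(u-uv[0]/1.25,v-uv[1]/1.25)<r/1.25)&(X[...,2]>z0)&(X[...,2]<z1)
    return rect(X[comp(m,uv)][:,:2])
def tile_rect(p,uv):
    q=p.astype(float); m=q[...,2]>.84*q[...,0]
    v,u=np.nonzero(comp(m,uv)); return rect(at_z("top",np.c_[u,v],.004)[:,:2])
def R(th):
    y=np.r_[np.cos(th),np.sin(th),0]; z=np.r_[0,0,-1.]
    return np.c_[np.cross(y,z),y,z]
def go(xy,z,th,sym=(0,np.pi)):
    """joint move above xy with the grip line at th, choosing the least joint travel"""
    q0=np.array(sense()["joint_pos"]); best=None
    for s in sym:
        q=inverse_kinematics(np.r_[xy,z],R(th+s))
        if q is None: continue
        c=np.abs(np.array(q)-q0).max()
        if best is None or c<best[0]: best=(c,th+s)
    movep(np.r_[xy,z],R(best[1])); return best
def pick(xy,th,z,opening,hi=.2,sym=(0,np.pi)):
    command_gripper(opening); print("go",go(xy,hi,th,sym))
    print("hit" if move_l(np.r_[xy,z],feed=.12,until_force=8) else "clear",sense()["position"].round(4))
    command_gripper(0.0,40); s=sense(); print("gap",s["finger_gap"],s["gripper_force"])
    move_l(np.r_[xy,hi],feed=.12); s=sense(); print("lifted gap",s["finger_gap"],s["wrist_force"].round(2),s["time_s"])
def place(xy,th,z,opening,hi=.2,sym=(0,np.pi)):
    print("go",go(xy,hi,th,sym)); move_l(np.r_[xy,z+.025],feed=.12)
    print("touch",move_l(np.r_[xy,z+.003],feed=.03,until_force=4),sense()["position"].round(4))
    command_gripper(opening); move_l(np.r_[xy,hi],feed=.15); print("t",sense()["time_s"])
E
python3 - <<'E'
from h import *
f=np.load("pics/top0.npz");p,d=f["p"],f["d"]
O={}
for n,uv,z0,z1 in [("level",(363,269),.037,.046),("tape",(452,266),.054,.066),("block",(405,196),.031,.041),("disc",(505,210),.053,.064)]: O[n]=tool_rect(p,d,uv,z0,z1)
for n,uv in [("level_tile",(307,213)),("tape_tile",(295,307)),("block_tile",(523,308)),("disc_tile",(233,268))]: O[n]=tile_rect(p,uv)
for k,x in O.items(): print(k,x[0].round(4),round(x[1],1),round(x[2],1),round(x[3],3))
import pickle; pickle.dump(O,open("O.pkl","wb"))
# cross-check of block_tile etc. by corners read in crop1 (3x, offset 200,140)
for n,c in [("block_tile",[(673,247),(727,299),(636,395),(585,343)]),("level_tile",[(79,38),(217,103),(195,146),(57,80)]),("tape_tile",[(99,266),(159,323),(116,368),(57,310)])]:
    q=at_z("top",(np.array(c)-1)/3+[200,140],.004); print(n,q[:,:2].mean(0).round(4))
E
```

```text
level [0.4785 0.1081] 142.0 26.2 -1.03
tape [ 0.4815 -0.1131] 60.4 38.7 1.146
block [0.665  0.0008] 116.6 52.5 -0.741
disc [ 0.6176 -0.245 ] 31.4 27.8 -0.056
level_tile [0.6304 0.2566] 168.3 53.9 1.112
tape_tile [0.3891 0.2859] 88.9 67.2 0.786
block_tile [ 0.3762 -0.2902] 142.4 80.7 -0.79
disc_tile [0.4919 0.448 ] 136.4 133.9 -0.793
block_tile [ 0.3759 -0.2903]
level_tile [0.6298 0.2553]
tape_tile [0.3892 0.2848]
```

```bash
python3 - <<'E'
from h import *; import pickle; O=pickle.load(open("O.pkl","rb")); h=np.pi/2
b,t=O["block"],O["block_tile"]
pick(b[0],b[3]+h,.032,.075)
place(t[0],t[3]+h,.032,.075)
go(np.r_[.48,-.113],.25,O["tape"][3]+h)
p,d=camera("top"); cv2.imwrite("pics/t1.png",cv2.resize(p[:,:,::-1],(800,500)))
E
```

```text
go (np.float64(0.7569799322016213), np.float64(0.8296681565139444))
clear [0.6656 0.0009 0.0329]
gap 0.05118113340554424 44.013431668281555
lifted gap 0.05160363607384928 [-0.12  0.33 -1.26] 6.475
go (np.float64(0.8573764195224823), np.float64(0.780311525715397))
touch True [ 0.376  -0.2901  0.0368]
t 11.575
```

View pics/t1.png

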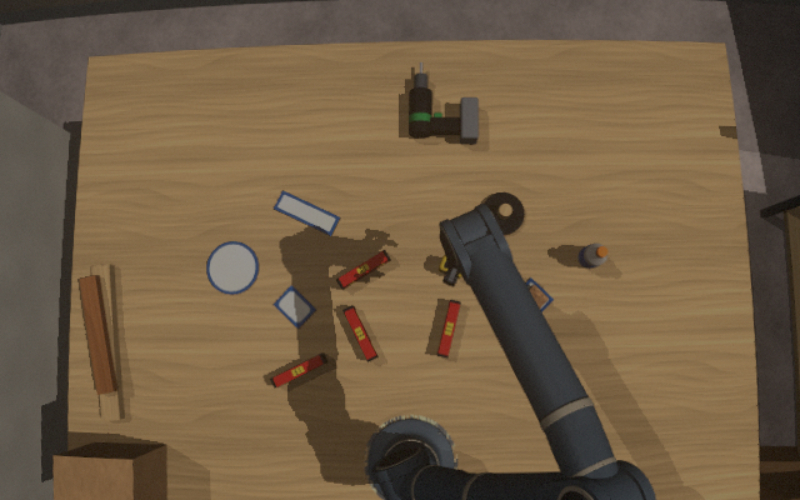

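The block sits on its tile, visible near (538,294), and everything else is untouched. I'll do the remaining three tools the same way.

```bash
python3 - <<'E'
from h import *; import pickle; O=pickle.load(open("O.pkl","rb")); h=np.pi/2
for n,z,op in [("tape",.038,.065),("level",.032,.055)]:
    b,t=O[n],O[n+"_tile"]; print(n); pick(b[0],b[3]+h,z,op); 
    if sense()["finger_gap"]<.02: raise SystemExit("lost")
    place(t[0],t[3]+h,z,op)
S=np.arange(0,2*np.pi,np.pi/12)
print("disc"); pick(O["disc"][0],0,.045,.07,sym=S)
if sense()["finger_gap"]<.02: raise SystemExit("lost")
place(O["disc_tile"][0],0,.045,.07,sym=S)
movep([.25,-.6,.3],R(sense()["time_s"]*0+0)) if inverse_kinematics([.25,-.6,.3],R(0)) is not None else None
p,d=camera("top"); np.savez("pics/t2.npz",p=p,d=d); cv2.imwrite("pics/t2.png",cv2.resize(p[:,:,::-1],(800,500)))
print(sense()["time_s"])
E
```

```text
tape
go (np.float64(0.083205354719603), np.float64(2.717173858569626))
clear [ 0.4819 -0.1132  0.0386]
gap 0.0395302422746308 41.4422732591629
lifted gap 0.03950683097050589 [ 0.11 -0.21 -2.02] 16.725
go (np.float64(1.1028566237796342), np.float64(2.3564895684411256))
touch True [0.3889 0.2856 0.0425]
t 21.75
level
go (np.float64(1.1777599764273627), np.float64(0.5403486939848385))
clear [0.479  0.1082 0.0326]
gap 0.02568889180370164 40.13304591178894
lifted gap 0.025225228102593495 [-0.35  0.11 -1.93] 26.5667
go (np.float64(1.1089670095893724), np.float64(5.824156869581076))
touch True [0.6302 0.2564 0.0366]
t 31.2167
disc
go (np.float64(0.5446116947039046), np.float64(4.45058959258554))
clear [ 0.6182 -0.2452  0.0459]
gap 0.032842789615902146 39.849109053611755
lifted gap 0.03304960364813801 [-0.06  0.11 -1.59] 36.6417
go (np.float64(0.6791535678214748), np.float64(6.021385919380436))
touch True [0.4917 0.4476 0.0496]
t 42.625
46.425
```

View pics/t2.png

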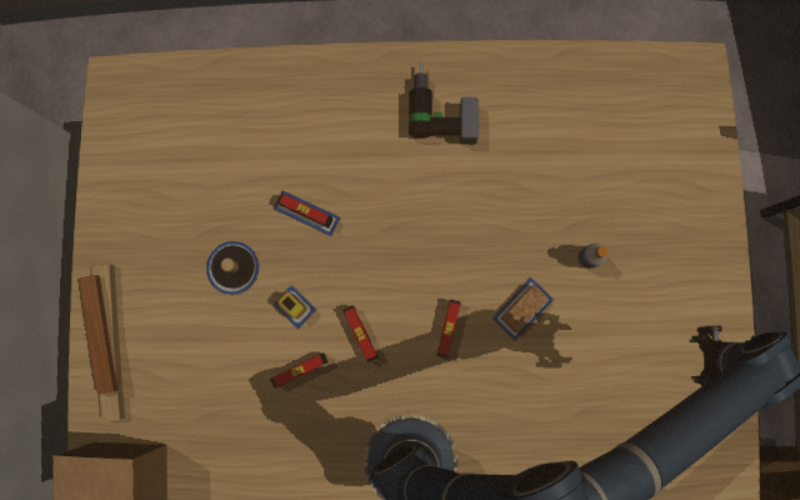

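All four tools are on their tiles: level (307,212), disc (233,268), tape (293,305), block (524,308). The bottle and drill haven't moved. I'll measure the residuals before handing in.

```bash
python3 - <<'E'
from h import *; import pickle; O=pickle.load(open("O.pkl","rb"))
f=np.load("pics/t2.npz");p,d=f["p"],f["d"]; ok=True
for n,uv,z0,z1 in [("level",(306,211),.041,.051),("tape",(292,305),.058,.07),("block",(524,307),.035,.046),("disc",(229,265),.057,.068)]:
    r=tool_rect(p,d,uv,z0,z1); t=O[n+"_tile"]; e=(r[0]-t[0])*1000; a=(r[3]-t[3]+np.pi/2)%np.pi-np.pi/2
    print(n,e.round(1),round(r[1]),round(r[2]),"dyaw",round(a,3)); ok&=np.hypot(*e)<7 and (n=="disc" or abs(a)<.12)
if ok: print(finish_job())
E
```

```text
level [ 1.1 -0.9] 141 27 dyaw -0.002
tape [ 2.5 -1.7] 61 37 dyaw 0.024
block [ 0.8 -0.2] 116 51 dyaw -0.001
disc [-0.4 -5.3] 30 30 dyaw 1.33
the job is handed in; nothing more can be done
None
```

The job is handed in at about 46 s: all four tools stand on their tiles, measured within 5.5 mm of centre (the limit is 12 mm) with yaw within 0.03 rad where it counts, and the bottle and drill were left where they were; the rig reported no verdict.

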